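# Lock the gear case by feel

### The arm

A 6-joint arm with a two-finger parallel gripper is mounted at the origin on the work surface. World frame = base frame: x ahead of the robot, y to its left, z up, the work surface at z = 0. Lengths are in mm, angles in rad, forces in N, time in s.
With the tool pointing down it reaches from about 350 to 975 mm from the base axis. Payload 7.1 kg.
Tool frame: the origin (TCP) lies at the very end of the fingers, on their centre line; the grasp point (between the pads) lies 19 mm behind it; x points along the fingers, y is the direction in which the jaws open and shut, and the axes are right-handed (so a half turn about x gives the same grasp; the last joint's range is limited). The gripper opens to 88 mm and grips with 3 to 60 N. Pads are 20 mm wide; open, the fingers measure 115 mm over their backs; the gripper's body (75 mm by 178 mm) begins 61 mm behind the grasp point.
Start: joints at [-1.125, 0.423, 1.63, -0, 1.089, -0.019], TCP at [280.166, -558.669, 184.975] pointing down, gripper open.
Joint ranges: [-3, 3], [-0.9, 2.11], [0.09, 2.58], [-1.31, 4.45], [0.11, 2.69], [-2.54, 2.54]. Speed limits (rad/s): [2.39, 2.39, 3.01, 3.14, 3.14, 3.14].

### API

Orientations are given as a rotation vector (axis times angle).
In Python, from workcell import ctrl gives the robot as it stands. The module is installed in compiled form; this text tells all that it offers.
- The arm moves only by the tool carry_out, never from a script. Its argument "commands" is a list of rows, each a list of 6 numbers: the shift along the tool's x, y, z in m, then the turn, a rotation vector about the tool's x, y, z in degrees. In form: [[tx, ty, tz, rx, ry, rz], ...]. A call has 1 to 8 rows; each row shifts and turns the pose as measured when the row begins, along the tool's axes as they then stand; what a row does not reach is not made up. A row lasts 1/8 s, in which the tool goes at most 62.5 mm and 10.7 degrees, less where a joint would pass 70% of its speed; a pose out of reach is approached as far as the arm can. A call with a gripper value outside its range is refused whole. "grip" is the closure, from 0 (fully open) to 1 (shut), set as the call begins (left out, the last holds). The fingers move at their own pace and stop on an object; the grip force is fixed at half the most. Time passes only in rows, so rows that do not move let the fingers close. It gives the time, the measured TCP pose, the force and the opening at its end, in the units of the state.
- ctrl.get_obs(): the state, without advancing time (a new reading comes with each control period).
- ctrl.get_image(name): name is "scene" or "side" or "wrist"; returns a dict with "pixels" (400x640x3 uint8, blue, green, red), "intrinsics" (3x3 intrinsics, pixels), "rvec" (rotation vector, rad) and "tvec" (3), from world to camera coordinates, as OpenCV has them. Camera axes: x right, y down, z forward; pixel columns grow to the right and rows downward; lengths in mm; the calibration is good to about 2 mm. A picture is of the moment at which its call begins. There is no depth.
- ctrl.close_job(): hands the job in, once; it reports no verdict.
The state is a dict: "t": time; "qpos": joint angles; "qvel": joint speeds; "joint_torque": joint torques, N m; "ee_pos": TCP position; "orientation": TCP orientation; "ft_force": force on the tool from outside, world axes, zero at the start; "moment": the same for the moment, N m; "width": finger opening in mm.
Only numpy, scipy, OpenCV 4.12 (cv2) and the standard library are available. Lean on these libraries where they do the work, as an engineer would, in place of code of your own. Each camera call takes 0.05 s, during which the arm holds its last target. There are 200 camera calls.

### The job

Take the lock pin with the square black grip out of the wooden stand, pass it upright through the slot in the gear case's cover and feel along the hidden sprung plate below for its lock hole, then let the pin go fully home, collar down on the cover, and leave it standing there. Be gentle: never load the gear case with more than 35 N, and leave everything else where it lies.

Things in the scene. Friction and masses are not known exactly. Their poses are not given: they have to be found in the camera images.
- gearcase: Black plastic gear case clamped to the bench (fixed), a box 110 (x) x 260 (y) x 85 mm tall with ribbed sides. Origin at the centre of its underside, z up. Steel clamp feet 12 mm high stick out 20 mm at its y ends. Screw heads up to 2.5 mm high near the long edges of its flat bare-metal cover, 8 mm thick. Under the cover a hidden sprung steel lock plate (see plate_face).
- slot (a point): Middle of the slot in the gear case's cover, level with the cover's top, 85 mm above the bench. The slot is 14 mm wide (x) and 100 mm long (y, 50 mm either way); axes as the case's, z up. Two thin black rubber dust lips 3 mm down hide the inside and give no resistance.
- plate_face (a point): Point below the slot's middle on the top of the hidden level lock plate, 30 mm below the cover's top; axes as the case's. The plate lies under the whole slot. It is sprung: starts to sink at about 3.5 N, 0.5 N more per mm, solid after 8 mm; it cannot be slid along the slot. See lock_line for its hole.
- lock_line (a point): Same point as plate_face, on the line of the hidden lock hole. The hole goes right through the 10 mm thick plate, is 12.5 mm along the slot (y) and 18 mm across (x), free below down to 16 mm above the bench. It lies on the slot's centre line, its centre anywhere from -36 to +36 mm along y from this point: new each time, to be found by feel.
- pin_grip (a point): The lock pin: centre of its black square grip (20 x 20 mm, 50 mm tall, sides along this point's x and y). Below the grip is a round steel collar 26 mm across and 6 mm thick, and below that a round steel shank 10 mm across and 60 mm long with a tapered foot (7 mm across at the tip, taper 2 mm tall). z runs up along the pin. Weighs about 90 g. It starts upright in one of the stand's two holes with its collar on the stand.
- pin_collar (a point): Underside of the lock pin's collar on the pin's axis, 31 mm below the grip centre.
- pin_tip (a point): Lower tip of the lock pin's shank on the pin's axis, 91 mm below the grip centre, 60 mm below the collar's underside.
- stand: Wooden stand (fixed), 70 (x) x 150 (y) x 70 mm tall, origin at the centre of its underside, z up; two upright holes 13 mm across and 65 mm deep, 45 mm either way along its y. One holds the lock pin, the other the drift.
- drift_head (a point): Bystander: a drift, a smaller pin with an 8 mm shank and a low round brass head 22 mm across and 20 mm high, in the stand's other hole; point half-way up the head.
- gear_mid (a point): Bystander: loose black gear wheel, 80 mm across, 22 mm high, lying flat beside the gear case; its centre.
- detector_mid (a point): Bystander: white round smoke detector, 100 mm across, 38 mm high, lying on the bench; its centre.
- driver_grip (a point): Bystander: screwdriver about 190 mm long lying on the bench; its handle.
- dial_mid (a point): Bystander: round steel dial knob, 52 mm across, 22 mm high; its centre.
- motor_mid (a point): Bystander: small steel motor lying on the bench, about 130 x 70 x 50 mm; its middle.
- tray_mid (a point): Bystander: grey open screw tray, 90 x 120 x 25 mm; its centre.
- pin: The whole lock pin; origin at its lower tip, z up along it (see pin_grip).

How it is judged (in metres and radians):
On the way, in this order (a step that is already met when the one before it is completed fails the run):
1. the lock pin is drawn up out of the stand (height (world z) of pin_tip above 0.075 m), for 0.1 s.
2. the pin's tip has gone down through the slot, upright (x of pin_tip in the frame of slot between -0.008 and 0.008 m and y of pin_tip in the frame of slot between -0.05 and 0.05 m and angle between the z axis of pin_grip and the z axis of slot, either way round below 0.15 rad and z of pin_tip in the frame of slot below -0.015 m), for 0.1 s.
At the end, for the whole second after the job is handed in: The lock pin stands in the slot of the gear case and through the hidden hole, within 0.15 rad of square to the cover, its tip within 8 mm of the slot's centre line and within the slot's length, its collar's underside within 3 mm of the cover's top, at rest and released (x of pin_tip in the frame of slot between -0.008 and 0.008 m and y of pin_tip in the frame of slot between -0.05 and 0.05 m and angle between the z axis of pin_grip and the z axis of slot, either way round below 0.15 rad and z of pin_collar in the frame of slot below 0.003 m and linear speed of pin below 0.02 m/s); the robot touches nothing.
It fails at once if the gear case is loaded with more than 35 N (contact force between gearcase and anything else above 35 N).
It fails at once if a bystander is moved more than 40 mm (distance of any of drift_head, gear_mid, detector_mid, driver_grip, dial_mid, motor_mid, tray_mid from where it was at the start of the episode above 0.04 m).
It also fails if it takes over 64 s, if anything falls off the work surface, if the arm or the gripper's body presses on something with over 40 N, if the wrist force passes 120 N, or if a joint passes its speed limit or range.

## Working session

There is one attempt and no reset: what is moved stays moved. The work goes in short steps, Python scripts to look and compute and a tool call to move; the robot and the scene stay as the last step left them, time stands still between calls to the robot, and variables do not carry over. Pictures are saved under pics/ and viewed, about 8 in all and at most 12, crops included, and the job is handed in when it is done.

Besides the shell and the picture viewer there is one more tool, called after "Request:" as name(argument=value, ...), one argument or row to a line, values as JSON. carry_out: Moves the arm, as the interface text tells. Its arguments: {"type":"object","properties":{"commands":{"type":"array"},"grip":{"type":"number"}},"required":["commands"]}

```bash
mkdir -p pics
cat > h.py <<'E'
import numpy as np, cv2
from workcell import ctrl
def cam(n):
    d=ctrl.get_image(n); d['R']=cv2.Rodrigues(np.array(d['rvec'],float))[0]; d['t']=np.array(d['tvec'],float).ravel(); d['K']=np.array(d['intrinsics'],float); return d
def ray(d,u,v):
    c=-d['R'].T@d['t']; r=d['R'].T@np.linalg.inv(d['K'])@[u,v,1]; return c,r/np.linalg.norm(r)
def plane(d,u,v,z):
    c,r=ray(d,u,v); return c+r*(z-c[2])/r[2]
def tri(a,b):
    A=np.zeros((3,3));B=np.zeros(3)
    L=[ray(*a),ray(*b)]
    for c,r in L:
        M=np.eye(3)-np.outer(r,r);A+=M;B+=M@c
    p=np.linalg.solve(A,B); return p,[np.linalg.norm((np.eye(3)-np.outer(r,r))@(p-c)) for c,r in L]
def proj(d,p):
    q=d['K']@(d['R']@np.array(p,float)+d['t']); return q[:2]/q[2]
E
python3 - <<'E'
from h import *
import pickle
D={}
for n in ["scene","side","wrist"]:
    D[n]=cam(n); cv2.imwrite(f"pics/{n}0.png",D[n]['pixels']); print(n,-D[n]['R'].T@D[n]['t'],D[n]['K'][0,0])
pickle.dump(D,open("d0.pkl","wb"))
o=ctrl.get_obs(); print({k:np.round(v,3) for k,v in o.items()})
E
```

```text
scene [1025.95557666 -273.63777851  868.74883246] 398.2717106379727
side [133.11957877 771.55487769 809.99302215] 437.6201326577863
wrist [ 341.195349   -528.16522827  384.65738551] 307.95400725078144
{'t': np.float64(0.15), 'qpos': array([-1.125,  0.424,  1.63 ,  0.   ,  1.089, -0.019]), 'qvel': array([-0.001, -0.002, -0.001, -0.001,  0.001, -0.001]), 'joint_torque': array([-1.0000e-03, -5.4498e+01, -2.7392e+01,  6.4000e-02,  2.0000e-02,
       -0.0000e+00]), 'ee_pos': array([ 279.991, -558.275,  184.401]), 'orientation': array([ 1.963,  0.466, -1.963]), 'ft_force': array([ 0.679, -0.025,  0.244]), 'moment': array([ 0.015, -0.019, -0.01 ]), 'width': np.float64(87.621)}
```

View pics/scene0.png

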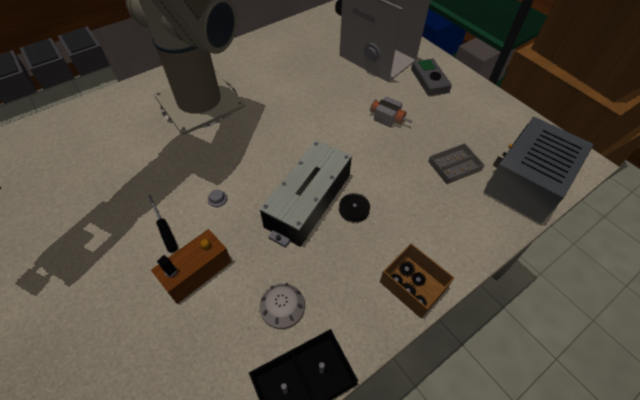

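View pics/side0.png

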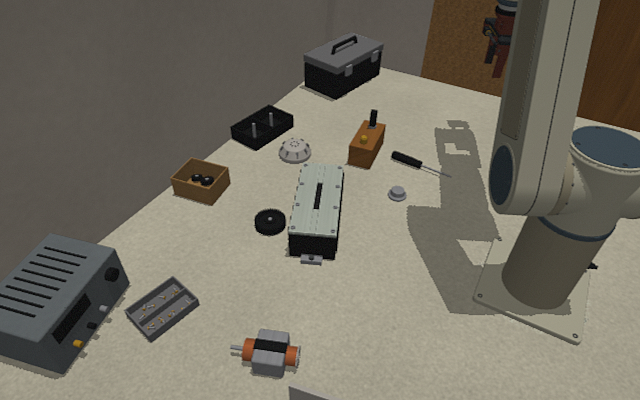

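Run:
```python
from h import *
import pickle
D=pickle.load(open("d0.pkl","rb"))
def blob(n,roi,thr):
    x0,y0,x1,y1=roi; g=D[n]['pixels'][y0:y1,x0:x1].max(2)
    m=(g<thr).astype(np.uint8)
    k,l,s,c=cv2.connectedComponentsWithStats(m)
    i=1+np.argmax(s[1:,4]); pts=np.argwhere(l==i)[:,::-1]+[x0,y0]
    r=cv2.minAreaRect(pts.astype(np.float32)); print(n,s[i],c[i]+[x0,y0]); print(np.round(cv2.boxPoints(r),1).tolist()); return c[i]+[x0,y0],cv2.boxPoints(r),pts
S={}
for n,roi in [("scene",(294,164,326,198)),("side",(312,180,328,212))]:
    c,b,p=blob(n,roi,60); S[n]=c
    print("slot z85",np.round(plane(D[n],*c,85),1),[np.round(plane(D[n],*q,85)[:2],1).tolist() for q in b])
print("slot tri",tri((D['scene'],*S['scene']),(D['side'],*S['side'])))
G={}
for n,roi in [("scene",(154,250,184,282)),("side",(364,104,384,134))]:
    c,b,p=blob(n,roi,50); G[n]=c
print("grip tri",tri((D['scene'],*G['scene']),(D['side'],*G['side'])))
a=cv2.resize(D['scene']['pixels'][225:305,145:235],None,fx=5,fy=5,interpolation=2)
b=cv2.resize(D['side']['pixels'][100:260,280:400],None,fx=2.5,fy=2.5,interpolation=2)
b2=np.zeros((400,300,3),np.uint8); b2[:b.shape[0],:b.shape[1]]=b
cv2.imwrite("pics/c1.png",cv2.convertScaleAbs(np.hstack([a,b2]),alpha=1.8))
```

```text
scene [  2   3  24  28 151] [307.57615894 180.66887417]
[[295.70001220703125, 192.8000030517578], [316.0, 165.6999969482422], [319.5, 168.39999389648438], [299.20001220703125, 195.39999389648438]]
slot z85 [525.2  61.3  85. ] [[538.6, 16.7], [498.4, 106.3], [510.6, 108.5], [550.1, 19.2]]
side [  2   3   8  26 119] [317.57142857 196.05882353]
[[313.3999938964844, 207.89999389648438], [317.5, 182.8000030517578], [322.1000061035156, 183.5], [317.8999938964844, 208.60000610351562]]
slot z85 [521.4  65.2  85. ] [[509.2, 107.3], [546.7, 20.8], [535.2, 17.5], [498.5, 104.0]]
slot tri (array([523.14518816,  62.4627629 ,  82.05885364]), [np.float64(0.20623391551296857), np.float64(0.20623391551297576)])
scene [  4   6  21  21 251] [167.59760956 266.35458167]
[[155.60000610351562, 261.20001220703125], [164.6999969482422, 253.8000030517578], [179.3000030517578, 271.6000061035156], [170.1999969482422, 279.1000061035156]]
side [ 5  6  8 17 94] [372.85106383 117.9893617 ]
[[368.8999938964844, 125.5999984741211], [370.8999938964844, 109.5999984741211], [376.70001220703125, 110.30000305175781], [374.70001220703125, 126.30000305175781]]
grip tri (array([ 545.55317708, -313.00082162,   98.93654405]), [np.float64(2.1896359430396926), np.float64(2.1896359430396717)])
```

View pics/c1.png

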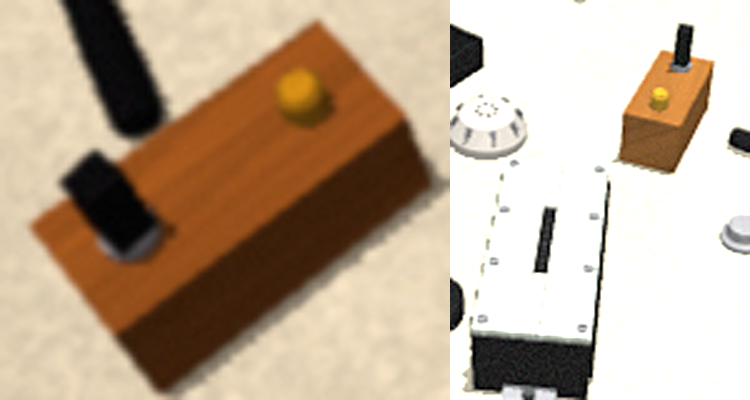

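```bash
cat >> h.py <<'E'
from scipy.spatial.transform import Rotation as Ro
def pose():
    o=ctrl.get_obs(); return np.array(o['ee_pos']),Ro.from_rotvec(o['orientation']).as_matrix(),o
def downR(phi):  # tool x down, jaw (tool y) at angle phi (deg) in world xy
    c,s=np.cos(np.radians(phi)),np.sin(np.radians(phi)); x=np.array([0,0,-1.]);y=np.array([c,s,0]); return np.c_[x,y,np.cross(x,y)]
def togo(target,phi=None):
    p,R,o=pose(); d=R.T@(np.array(target)-p)/1000
    w=np.zeros(3) if phi is None else np.degrees(Ro.from_matrix(R.T@downR(phi)).as_rotvec())
    print("t",round(float(o['t']),2),"p",p.round(1),"jaw",np.degrees(np.arctan2(R[1,1],R[0,1])).round(2),"shift",d.round(4),"turn",w.round(2),"tilt",np.degrees(R[:2,0]).round(2),"F",np.round(o['ft_force'],2),"w",round(float(o['width']),1),"q6",round(float(o['qpos'][5]),2))
E
python3 - <<'E'
from h import *
import pickle
D=pickle.load(open("d0.pkl","rb"))
p,R,o=pose(); W=D['wrist']; c=-W['R'].T@W['t']
print("R",R.round(3)); print("cam off tool",(R.T@(c-p)).round(1)); print("cam z in tool",(R.T@W['R'].T).round(3)); print(proj(W,p))
off=c-p
togo([546,-313,230]); togo([546,-313,230],-65);togo([546,-313,230],25);togo([546,-313,230],115)
E
```

```text
R [[-0.     0.448 -0.894]
 [ 0.001 -0.894 -0.448]
 [-1.    -0.001 -0.   ]]
cam off tool [-200.3    0.3  -68.2]
cam z in tool [[-0.001 -0.253  0.968]
 [ 1.    -0.001  0.   ]
 [ 0.     0.968  0.253]]
[313.66146293 214.37093932]
t 0.15 p [ 280.  -558.3  184.4] jaw -63.37 shift [-0.0455 -0.1001 -0.3477] turn [0. 0. 0.] tilt [-0.03  0.06] F [ 0.68 -0.03  0.24] w 87.6 q6 -0.02
t 0.15 p [ 280.  -558.3  184.4] jaw -63.37 shift [-0.0455 -0.1001 -0.3477] turn [ 1.63 -0.    0.06] tilt [-0.03  0.06] F [ 0.68 -0.03  0.24] w 87.6 q6 -0.02
t 0.15 p [ 280.  -558.3  184.4] jaw -63.37 shift [-0.0455 -0.1001 -0.3477] turn [-8.837e+01 -5.000e-02  5.000e-02] tilt [-0.03  0.06] F [ 0.68 -0.03  0.24] w 87.6 q6 -0.02
t 0.15 p [ 280.  -558.3  184.4] jaw -63.37 shift [-0.0455 -0.1001 -0.3477] turn [-1.7837e+02 -1.0000e-01 -0.0000e+00] tilt [-0.03  0.06] F [ 0.68 -0.03  0.24] w 87.6 q6 -0.02
```

View pics/wrist0.png

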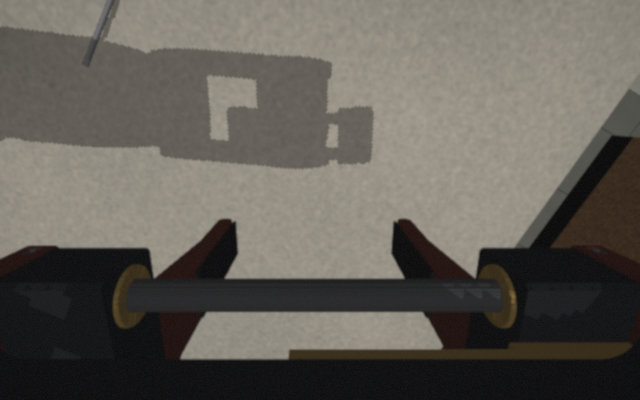

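Request:
carry_out(
  commands=[
    [-0.0075, -0.0167, -0.05, 0, 0, 0],
    [-0.0075, -0.0167, -0.05, 0, 0, 0],
    [-0.0075, -0.0167, -0.05, 0, 0, 0],
    [-0.0075, -0.0167, -0.05, 0, 0, 0],
    [-0.0075, -0.0167, -0.05, 0, 0, 0],
    [-0.0075, -0.0167, -0.05, 0, 0, 0],
    [0, 0, 0, 0, 0, 0],
  ],
  grip=0,
)

```text
t: 1.02
ee_pos: [509.0, -327.9, 228.9]
orientation: [1.965, 0.466, -1.967]
ft_force: [-0.0, -0.8, 0.3]
width: 87.8
```

Run:
```python
from h import *
import pickle
W=cam("wrist"); pickle.dump(W,open("w1.pkl","wb")); cv2.imwrite("pics/w1.png",cv2.convertScaleAbs(W['pixels'],alpha=1.5))
togo([546,-313,200]); print(proj(W,[546,-313,126]),proj(W,[546,-313,70]))
```

```text
t 1.07 p [ 507.6 -328.9  228.4] jaw -63.61 shift [ 0.0284  0.0029 -0.0415] turn [0. 0. 0.] tilt [-0.17  0.18] F [ 0.09  0.24 -0.21] w 87.4 q6 0.51
[317.25515583 141.59557088] [316.92515023 136.98507638]
```

View pics/w1.png

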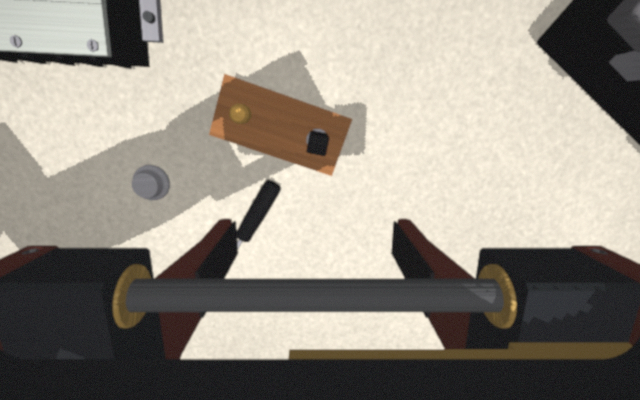

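Run:
```python
from h import *
import pickle
W=pickle.load(open("w1.pkl","rb")); D=pickle.load(open("d0.pkl","rb"))
x0,y0,x1,y1=300,122,335,162
g=W['pixels'][y0:y1,x0:x1].max(2); m=(g<40).astype(np.uint8)
k,l,s,c=cv2.connectedComponentsWithStats(m); i=1+np.argmax(s[1:,4]); pts=(np.argwhere(l==i)[:,::-1]+[x0,y0]).astype(np.float32)
b=cv2.boxPoints(cv2.minAreaRect(pts)); q=np.array([plane(W,*u,126)[:2] for u in b]); print(s[i],b.round(1).tolist(),q.round(1).tolist(),q.mean(0))
e=np.diff(q,axis=0); print(np.hypot(*e.T),np.degrees(np.arctan2(e[:,1],e[:,0])))
for r in g[::2]: print(' '.join(f"{v:3d}" for v in r[::1]))
# top end of grip in scene/side: use full-grip centroid vs wrist centroid
uw=c[i]+[x0,y0]
print(tri((W,*uw),(D['scene'],160.2,257.5)),tri((W,*uw),(D['side'],373.8,110.5)),tri((D['scene'],160.2,257.5),(D['side'],373.8,110.5)))
```

```text
[  7   9  22  24 399] [[306.29998779296875, 151.5], [310.5, 130.3000030517578], [328.79998779296875, 134.0], [324.6000061035156, 155.10000610351562]] [[532.6, -307.7], [552.8, -302.3], [557.6, -319.7], [537.4, -325.4]] [ 545.08141546 -313.78417855]
[20.87992073 18.04830762 20.93846755] [  14.76338446  -74.67403041 -164.37529681]
 83  83  82  83  84  83  82  82  82  80  82  81  82  80  79  79  79  78  78  79  78  79  78  79  79  80  80  80  79  81  80  81  81  81  81
 82  81  81  83  83  83  81  83  83  83  82  83  83  83  81  80  80  80  79  79  81  79  78  79  78  79  79  78  78  80  80  79  80  79  80
 78  79  78  78  79  79  81  79  78  78  79  80  80  81  81  83  82  82  82  83  81  82  82  80  80  80  79  80  79  78  78  78  80  79  79
 79  80  80  78  78  79  78  77  77  75  77  77  76  76  75  76  77  79  80  82  81  83  83  81  80  81  81  79  82  80  80  82  80  79  78
 81  80  81  81  80  81  79  81  79  77  70  61  57  58  63  69  77  80  84  83  84  83  81  81  79  77  78  79  79  81  81  81  82  81  81
 80  81  81  79  80  81  80  79  77  64  44  26  20  18  23  25  31  
[... 1691 characters left out ...]
 77  73  69  71  71  78  85  87  88  88  87  87  86  85  85
 81  80  81  79  79  78  78  79  78  76  78  77  78  79  79  79  81  80  82  83  82  84  83  82  81  82  84  85  85  86  88  88  87  88  86
 79  80  81  81  82  82  81  79  81  80  80  79  78  79  79  79  78  79  79  79  81  79  80  81  80  81  82  80  81  81  82  82  84  85  84
(array([ 546.21663088, -313.42513774,  139.77526256]), [np.float64(0.4010990238430496), np.float64(0.4010990238432071)]) (array([ 544.42043618, -314.00343565,  125.9855833 ]), [np.float64(0.691087271927407), np.float64(0.6910872719273328)]) (array([ 541.26168878, -313.07445693,  128.74499999]), [np.float64(2.329851379864416), np.float64(2.3298513798644036)])
```

Request:
carry_out(
  commands=[
    [0.015, 0.0015, -0.021, 5.5, 0, 0],
    [0.025, 0.0015, -0.0205, 5.9, 0, 0],
    [0, 0, 0, 0, 0, 0],
  ],
)

```text
t: 1.45
ee_pos: [544.2, -317.5, 186.6]
orientation: [2.083, 0.27, -2.093]
ft_force: [-0.6, 0.1, -0.1]
width: 87.9
```

Run:
```python
from h import *
togo([545,-313.5,89],-75)
```

```text
t 1.45 p [ 544.2 -317.5  186.6] jaw -75.46 shift [ 0.0976 -0.0032 -0.0022] turn [-0.46  0.25  0.24] tilt [-0.3   0.17] F [-0.6   0.15 -0.14] w 87.9 q6 0.77
```

Request:
carry_out(
  commands=[
    [0.03, -0.0032, -0.002, -0.4, 0.2, 0.2],
    [0.035, 0, 0, 0, 0, 0],
    [0.032, 0, 0, 0, 0, 0],
    [0, 0, 0, 0, 0, 0],
  ],
)

```text
t: 1.95
ee_pos: [541.4, -319.4, 90.6]
orientation: [2.079, 0.274, -2.08]
ft_force: [0.2, -0.1, 0.9]
width: 88.3
```

Run:
```python
from h import *
togo([545,-313.5,89],-75)
W=cam("wrist"); cv2.imwrite("pics/w2.png",cv2.convertScaleAbs(W['pixels'][100:340,120:520],alpha=1.8))
```

```text
t 1.95 p [ 541.4 -319.4   90.6] jaw -74.86 shift [ 0.0016 -0.0048 -0.005 ] turn [ 0.14  0.03 -0.11] tilt [ 0.   -0.11] F [ 0.2  -0.08  0.9 ] w 88.3 q6 0.76
```

View pics/w2.png

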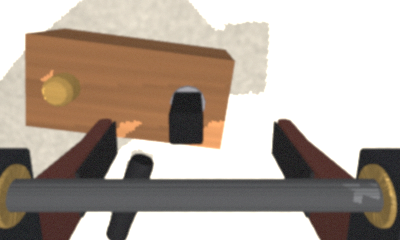

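Request:
carry_out(
  commands=[
    [0.001, -0.005, -0.005, 0, 0, 0],
    [0, 0, 0, 0, 0, 0],
  ],
)

```text
t: 2.25
ee_pos: [547.6, -315.5, 94.7]
orientation: [2.084, 0.268, -2.072]
ft_force: [-0.3, -0.0, -1.1]
width: 87.5
```

Run:
```python
from h import *
togo([545,-313.5,89],-75)
W=cam("wrist"); print(proj(W,[545,-313.5,126]),proj(W,[545,-313.5,76])); togo([545,-313.5,89],-75)
x0,y0,x1,y1=270,185,350,260
g=W['pixels'][y0:y1,x0:x1].max(2); m=(g<40).astype(np.uint8)
k,l,s,c=cv2.connectedComponentsWithStats(m); print(s[1:],c[1:]+[x0,y0])
p,R,o=pose()
for dy in (-44,44): print(proj(W,p+R@[0,dy,0]))
cv2.imwrite("pics/w3.png",cv2.convertScaleAbs(W['pixels'][100:340,120:520],alpha=1.8))
```

```text
t 2.25 p [ 547.6 -315.5   94.7] jaw -74.88 shift [ 0.0057 -0.0027  0.002 ] turn [ 0.12 -0.28 -0.44] tilt [ 0.38 -0.35] F [-0.34 -0.02 -1.06] w 87.5 q6 0.77
[309.19995112 234.65232554] [309.70038023 209.02170208]
t 2.3 p [ 547.8 -315.8   94.9] jaw -74.88 shift [ 0.0059 -0.003   0.0021] turn [ 0.12 -0.3  -0.46] tilt [ 0.41 -0.37] F [ 0.52  0.83 -0.17] w 87.3 q6 0.77
[[  24   15   32   51 1532]] [[309.71279373 225.94060052]]
[249.55682495 214.48045065]
[378.03599495 214.42791039]
```

View pics/w3.png

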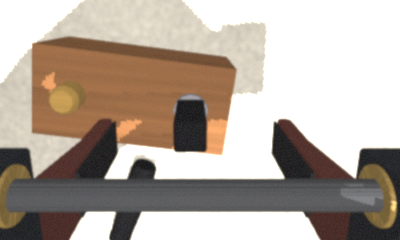

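Request:
carry_out(
  commands=[
    [0.005, -0.003, 0.002, 0, -0.2, -0.4],
    [0, 0, 0, 0, 0, 0],
    [0, 0, 0, 0, 0, 0],
  ],
)

```text
t: 2.68
ee_pos: [545.5, -313.4, 90.8]
orientation: [2.082, 0.275, -2.077]
ft_force: [0.6, 0.7, 0.4]
width: 88.0
```

Run:
```python
from h import *
togo([545,-313.5,89],-75)
```

```text
t 2.67 p [ 545.5 -313.4   90.8] jaw -74.84 shift [ 0.0017 -0.      0.0005] turn [ 0.16 -0.15 -0.11] tilt [ 0.17 -0.07] F [0.55 0.7  0.42] w 88.0 q6 0.77
```

Good. Close.

Request:
carry_out(
  commands=[
    [0, 0, 0, 0, 0, 0],
    [0, 0, 0, 0, 0, 0],
    [0, 0, 0, 0, 0, 0],
    [0, 0, 0, 0, 0, 0],
    [0, 0, 0, 0, 0, 0],
    [0, 0, 0, 0, 0, 0],
  ],
  grip=1,
)

```text
t: 3.42
ee_pos: [545.5, -313.4, 90.6]
orientation: [2.082, 0.275, -2.077]
ft_force: [0.4, 0.4, 0.3]
width: 31.7
```

Run:
```python
from h import *
togo([545,-313.5,180],-75)
```

```text
t 3.42 p [ 545.5 -313.4   90.6] jaw -74.83 shift [-0.0894  0.0001  0.0003] turn [ 0.17 -0.14 -0.1 ] tilt [ 0.16 -0.06] F [0.4  0.42 0.31] w 31.7 q6 0.76
```

Request:
carry_out(
  commands=[
    [0, 0, 0, 0, 0, 0],
    [0, 0, 0, 0, 0, 0],
    [0, 0, 0, 0, 0, 0],
    [0, 0, 0, 0, 0, 0],
  ],
)

```text
t: 3.92
ee_pos: [545.5, -313.4, 90.7]
orientation: [2.082, 0.275, -2.077]
ft_force: [0.4, 0.1, -0.5]
width: 0.5
```

Run:
```python
from h import *
togo([545,-313.5,180],-75)
```

```text
t 3.92 p [ 545.5 -313.4   90.7] jaw -74.84 shift [-0.0893  0.0001  0.0003] turn [ 0.16 -0.14 -0.1 ] tilt [ 0.16 -0.06] F [ 0.43  0.11 -0.52] w 0.5 q6 0.77
```

Run:
```python
from h import *
import pickle
D={n:cam(n) for n in ("wrist","scene","side")}; pickle.dump(D,open("d2.pkl","wb"))
a=cv2.convertScaleAbs(D["wrist"]['pixels'][100:340,120:520],alpha=1.8)
s=cv2.resize(D["scene"]['pixels'][200:310,100:250],None,fx=2.66,fy=2.66,interpolation=2)
t=cv2.resize(D["side"]['pixels'][20:180,320:460],None,fx=2.4,fy=2.4,interpolation=2)
def pad(x,h,w): y=np.zeros((h,w,3),np.uint8); x=x[:h,:w]; y[:x.shape[0],:x.shape[1]]=x; return y
b=cv2.convertScaleAbs(np.hstack([pad(s,300,400),pad(t,300,400)]),alpha=1.8)
cv2.imwrite("pics/m1.png",np.vstack([pad(a,240,800),b]))
```

```text
(no output)
```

View pics/m1.png

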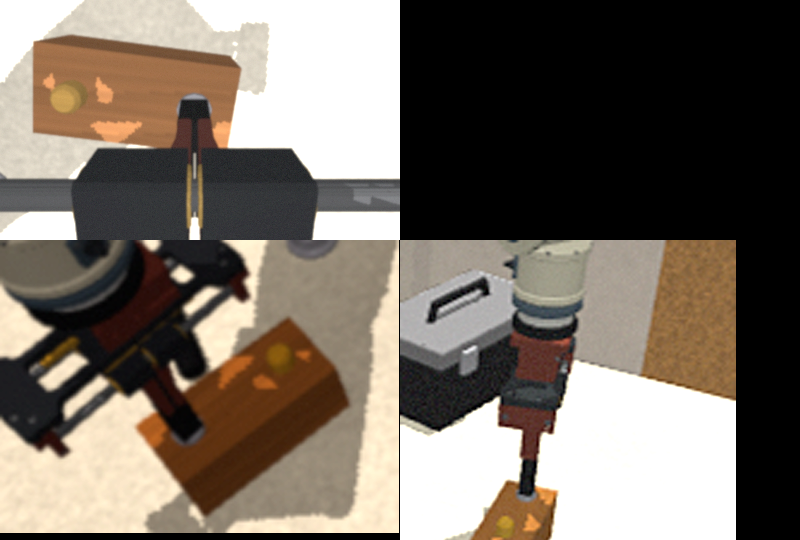

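Run:
```python
from h import *
import pickle
D=pickle.load(open("d2.pkl","rb")); p,R,o=pose()
for n in D: print(n,"tcp",proj(D[n],p).round(1),"griptop",proj(D[n],[545,-313.5,126]).round(1),"collar",proj(D[n],[545,-313.5,73]).round(1))
print(tri((D['scene'],164.7,262),(D['side'],374,109.6)))
D0=pickle.load(open("d0.pkl","rb"))
for n,(x0,y0,x1,y1) in (("scene",(145,245,185,285)),("side",(360,100,390,135))):
  print(n)
  for y in range(y0,y1,2): print(y,' '.join(f"{v:3d}" for v in D0[n]['pixels'][y,x0:x1].max(1)))
```

```text
wrist tcp [313.4 214.5] griptop [313.3 235.1] collar [313.3 207.5]
scene tcp [167.6 267.7] griptop [162.2 260. ] collar [169.9 271.1]
side tcp [372.  120.6] griptop [373.3 110.5] collar [371.6 125.6]
(array([ 547.40832523, -313.85681587,  125.79825962]), [np.float64(4.543020865271836), np.float64(4.543020865271796)])
scene
245 130 130 131 131 132 131 130 129 129 131 132 131 129 127 128 130 131 130 127 103  56  15   6   5   6   8   5   6   6   5   5  14  54  90 118 130 129 128 124 111
247 130 130 127 125 124 125 125 127 130 132 130 129 129 130 131 130 128 128 130 130 100  48  14   5   8   6   6   4   4   4   3   8  35  73 113 126 120 104  89  83
249 128 128 128 127 126 124 125 127 127 126 124 124 130 133 133 130 127 128 130 132 127  92  42  11   5   3   4   3   2   3   4  19  49  71  83  85  83  82  83  86
251 128 129 128 129 130 129 125 122 121 121 124 127 130 132 130 129 127 127 129 130 130 124 101  61  28  12   9  12  18  33  49  69  80  82  83  83  85  87  89  90
253 124 125 125 126 126 127 125 123 124 125 129 132 132 132 132 130 130 128 127 128 129 128 127 126 123 107  86  82  83
[... 4041 characters left out ...]
  13   9  25  17  12  29 103 131 130 123 121 121 125 132 133 134 156 169 167 168
126 142 120 120 120 121 123 128 104  61  66  65  55  38  21  52  98 109 122 127 124 121 123 127 125 102 112 158 169 168 166
128 121 120 122 121 121 122 105  76  67  70  63  69  74  76  63  99 129 131 126 122 122 124 130 110  60 133 176 168 168 168
130 122 122 122 122 123 125 122 122 126 125 126 130 128 128 130 130 130 125 123 121 123 129 109  72  67 137 169 163 164 164
132 122 122 123 123 122 124 121 122 123 123 126 124 124 126 129 128 126 125 123 124 127 110  76  53 108 158 168 167 166 168
134 121 122 117 120 119 121 119 119 122 125 122 123 130 129 129 129 125 122 122 129 109  69  60  52 129 171 169 169 168 168
```

Request:
carry_out(
  commands=[
    [-0.004, 0, 0, 0, 0, 0],
    [0, 0, 0, 0, 0, 0],
    [0, 0, 0, 0, 0, 0],
    [0, 0, 0, 0, 0, 0],
    [0, 0, 0, 0, 0, 0],
    [0, 0, 0, 0, 0, 0],
    [0, 0, 0, 0, 0, 0],
    [0, 0, 0, 0, 0, 0],
  ],
  grip=0,
)

```text
t: 5.08
ee_pos: [545.4, -313.4, 94.9]
orientation: [2.082, 0.275, -2.077]
ft_force: [0.0, 0.3, -0.7]
width: 77.2
```

Run:
```python
from h import *
togo([545,-313.5,62],-75)
W=cam("wrist"); I=W['pixels'][150:280,200:430].max(2)
b=I<40
for r in range(0,130,8): print(150+r,''.join('#' if v else '.' for v in b[r,::2]))
```

```text
t 5.08 p [ 545.4 -313.4   94.9] jaw -74.83 shift [ 0.0329 -0.0001  0.0005] turn [ 0.17 -0.13 -0.1 ] tilt [ 0.15 -0.06] F [ 0.03  0.32 -0.66] w 77.2 q6 0.77
150 ...................................................................................................................
158 ...................................................................................................................
166 ...................................................................................................................
174 ...................................................................................................................
182 ...................................................................................................................
190 ...................................................................................................................
198 ....................................................#.##..#..##....................................................
206 ...................................................#############....................................
[... 395 characters left out ...]
.#######..........................################...........................#######................
246 .............##########...........................###############...........................##########.............
254 ...........############.....................................................................#############..........
262 ........#############........#########........................................................#############........
270 .....##############........############.........................................................##############.....
278 .....#############........############............................................................#############....
```

Request:
carry_out(
  commands=[
    [0.012, 0, 0, 0, 0, 0],
    [0.01, 0, 0, 0, 0, 0],
    [0.008, 0, 0, 0, 0, 0],
    [0, 0, 0, 0, 0, 0],
    [0, 0, 0, 0, 0, 0],
  ],
)

```text
t: 5.75
ee_pos: [545.0, -313.1, 61.8]
orientation: [2.081, 0.276, -2.078]
ft_force: [-0.5, -0.1, -0.4]
width: 87.6
```

Run:
```python
from h import *
togo([545,-313.5,62],-75)
```

```text
t 5.75 p [ 545.  -313.1   61.8] jaw -74.83 shift [-0.0002  0.0004  0.0001] turn [ 0.17 -0.07 -0.04] tilt [ 0.08 -0.02] F [-0.55 -0.13 -0.42] w 87.6 q6 0.77
```

Request:
carry_out(
  commands=[
    [0, 0, 0, 0, 0, 0],
    [0, 0, 0, 0, 0, 0],
    [0, 0, 0, 0, 0, 0],
    [0, 0, 0, 0, 0, 0],
    [0, 0, 0, 0, 0, 0],
    [0, 0, 0, 0, 0, 0],
    [0, 0, 0, 0, 0, 0],
    [0, 0, 0, 0, 0, 0],
  ],
  grip=1,
)

```text
t: 6.75
ee_pos: [545.6, -313.5, 62.8]
orientation: [2.082, 0.275, -2.077]
ft_force: [0.0, 0.2, 0.5]
width: 19.9
```

Run:
```python
from h import *
togo([545,-313.5,62],-75)
```

```text
t 6.75 p [ 545.6 -313.5   62.8] jaw -74.83 shift [ 0.0008 -0.0001  0.0006] turn [ 0.17 -0.14 -0.11] tilt [ 0.16 -0.07] F [0.02 0.16 0.48] w 19.9 q6 0.76
```

Request:
carry_out(
  commands=[
    [-0.03, 0, 0, 0, 0, 0],
    [-0.035, 0, 0, 0, 0, 0],
    [-0.035, 0, 0, 0, 0, 0],
    [-0.01, 0, 0, 0, 0, 0],
    [0, 0, 0, 0, 0, 0],
  ],
)

```text
t: 7.38
ee_pos: [544.5, -312.8, 173.5]
orientation: [2.081, 0.277, -2.079]
ft_force: [-0.1, -0.2, -1.3]
width: 20.0
```

Run:
```python
from h import *
togo([440,40,175],-66)
```

```text
t 7.38 p [ 544.5 -312.8  173.5] jaw -74.83 shift [-0.0015 -0.3679  0.0085] turn [-8.83 -0.04  0.  ] tilt [0.03 0.01] F [-0.15 -0.23 -1.29] w 20.0 q6 0.77
```

Request:
carry_out(
  commands=[
    [0, -0.04, 0.001, 0, 0, 0],
    [0, -0.053, 0.001, 0, 0, 0],
    [0, -0.053, 0.001, 0, 0, 0],
    [0, -0.053, 0.001, 0, 0, 0],
    [0, -0.053, 0.001, 0, 0, 0],
    [0, -0.053, 0.001, 0, 0, 0],
    [0, -0.043, 0.001, 0, 0, 0],
    [0, -0.01, 0, 0, 0, 0],
  ],
)

```text
t: 8.38
ee_pos: [433.9, 40.6, 162.0]
orientation: [2.067, 0.28, -2.101]
ft_force: [0.1, -0.1, 0.0]
width: 20.2
```

Request:
carry_out(
  commands=[
    [0, 0, 0, -8.8, 0, 0],
    [0, 0, 0, 0, 0, 0],
    [0, 0, 0, 0, 0, 0],
  ],
)

```text
t: 8.75
ee_pos: [432.9, 40.0, 159.8]
orientation: [1.975, 0.428, -2.015]
ft_force: [-0.4, -0.8, -2.2]
width: 20.1
```

Run:
```python
from h import *
import pickle
togo([440,40,175],-66)
W=cam("wrist"); togo([440,40,175],-66); pickle.dump(W,open("w4.pkl","wb")); cv2.imwrite("pics/w4.png",cv2.convertScaleAbs(W['pixels'],alpha=1.5)); print(proj(W,[523.1,62.5,82]))
```

```text
t 8.75 p [432.9  40.  159.8] jaw -66.18 shift [-0.0153  0.0027 -0.0062] turn [-0.17  1.01  0.61] tilt [-1.17  0.15] F [-0.39 -0.79 -2.2 ] w 20.1 q6 1.21
t 8.8 p [433.   39.9 159.9] jaw -66.16 shift [-0.0153  0.0026 -0.0062] turn [-0.16  1.    0.61] tilt [-1.16  0.15] F [ 0.52  0.02 -0.21] w 19.7 q6 1.21
[333.12933725  81.40980662]
```

View pics/w4.png

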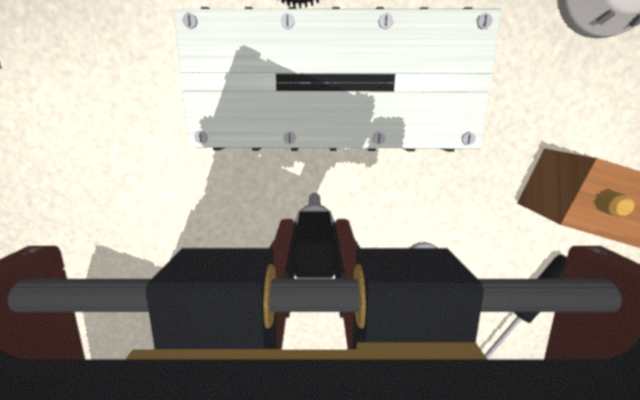

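Run:
```python
from h import *
import pickle
W=pickle.load(open("w4.pkl","rb")); p,R,o=pose()
g=W['pixels'].max(2)
m=(g[60:105,265:410]<45).astype(np.uint8)
k,l,s,c=cv2.connectedComponentsWithStats(m); i=1+np.argmax(s[1:,4])
pts=(np.argwhere(l==i)[:,::-1]+[265,60]).astype(np.float32); b=cv2.boxPoints(cv2.minAreaRect(pts)); print(s[i],c[i]+[265,60],b.round(1).tolist())
q=np.array([plane(W,*u,85)[:2] for u in b]); print(q.round(1),q.mean(0)); e=np.diff(q,axis=0); print(np.hypot(*e.T),np.degrees(np.arctan2(e[:,1],e[:,0])))
print("col profile x=330",g[66:98,330],"row",g[84,270:284],g[84,388:402])
for x in (-20,0,20,-7,52.8): print(x,proj(W,p+R@[x,0,0]))
print(proj(W,p+R@[52.8,-3.5,0]),proj(W,p+R@[52.8,3.5,0]))
for y in range(190,216): print(y,g[y,298:334:1])
```

```text
[  12   14  117   16 1597] [333.91170946  81.9129618 ] [[277.0, 89.0], [277.0, 74.0], [393.0, 74.0], [393.0, 89.0]]
[[498.2 103.4]
 [509.3 107.9]
 [548.2  19.4]
 [537.7  13.9]] [523.34447429  61.14232305]
[11.90620252 96.68107612 11.88697024] [  21.9319609   -66.25434572 -152.26698432]
col profile x=330 [171 170 170 170 171 166 152 110  61  33  31  31  32  29  30  38  49  48
  35  29  27  26  26  25  50  88 109 114 115 116 114 114] row [123 123 124 125 120 103  61  32  26  28  28  30  27  28] [ 37  40  38  39  38  61 113 163 185 190 190 189 189 189]
-20 [313.49492723 224.77589986]
0 [313.53903281 214.38659174]
20 [313.5757295  205.74248564]
-7 [313.52454639 217.79894501]
52.8 [313.62418313 194.32897022]
[309.51242476 194.33247355] [317.73588587 194.32546693]
190 [120 120 120 119 120 119 118 119 120 119 121 120 121 123 123 122 123 122
 126 139 162 178 183 184 183 181 178 178 177 175 175 176 177 177 179 179]
191 [119 119 118 117 118 117 117 117 119 121 120 121 121 122 122 119 118 119
 126 149 172 182 183 182 181 179 177 178 177 175 176 177 178 179 180 181]
192 [118 118 116 117 117 115 
[... 2894 characters left out ...]
52  55  54  54  54  53
  52  53  53  54  54  56  52  54  54  54  52  51  61  86 119 153 174 179]
212 [ 81  57  36  29  25  28  28  28  31  29  28  26  28  30  28  28  28  25
  28  28  27  31  28  30  29  29  28  31  28  26  37  57  94 139 172 178]
213 [ 73  44  26  19  18  19  21  15  16  17  19  16  20  16  22  20  20  20
  18  18  19  18  21  22  18  18  13  15  18  16  25  43  80 128 168 180]
214 [ 68  40  18  17  16  20  16  16  20  21  14  17  18  20  15  18  16  20
  18  17  19  19  16  16  20  18  22  18  16  16  20  33  70 115 155 178]
215 [ 65  37  20  18  17  22  20  21  22  16  18  19  18  18  14  19  19  17
  14  17  18  15  17  19  18  18  17  16  16  18  19  31  62  98 139 174]
```

Run:
```python
from h import *
import pickle
W=pickle.load(open("w4.pkl","rb")); p,R,o=pose()
for z in (80,85,90): 
  a,b=plane(W,275.6,82.4,z),plane(W,393.7,82.4,z); print(z,np.linalg.norm(a-b),((a+b)/2).round(2),np.degrees(np.arctan2(*(b-a)[1::-1])))
a,b=plane(W,334.6,73.7,85),plane(W,334.6,91.2,85); print("w",np.linalg.norm(a-b),(a+b)/2)
D=pickle.load(open("d0.pkl","rb"))
for n,u in (("scene",(307.6,180.7)),("side",(317.6,196.1))): print(tri((W,334.6,82.4),(D[n],*u)))
for dz in (-1,0,1,2,3,4):
  print(dz,"tip edge",proj(W,p+R@[52.8,0,dz-3.5]).round(1)[1],"taper top",proj(W,p+R@[50.8,0,dz-5]).round(1)[1],"collar",proj(W,p+R@[-7.2,0,dz-13]).round(1)[1],"collar top",proj(W,p+R@[-13.2,0,dz-13]).round(1)[1])
```

```text
80 100.92478890448317 [523.03  61.03  80.  ] -66.24064021051565
85 99.11582598028366 [522.61  61.13  85.  ] -66.24064021051565
90 97.30686305608414 [522.19  61.23  90.  ] -66.24064021051569
w 13.883604011218303 [522.54814524  61.04929847  85.        ]
(array([523.27024577,  61.71607353,  82.4294095 ]), [np.float64(0.8024664455959462), np.float64(0.8024664455960323)])
(array([523.24062267,  61.12623241,  80.8713946 ]), [np.float64(0.29029227383747247), np.float64(0.29029227383742556)])
-1 tip edge 189.2 taper top 188.1 collar 197.6 collar top 200.1
0 tip edge 190.3 taper top 189.2 collar 199.0 collar top 201.6
1 tip edge 191.5 taper top 190.4 collar 200.5 collar top 203.2
2 tip edge 192.6 taper top 191.5 collar 202.0 collar top 204.7
3 tip edge 193.8 taper top 192.7 collar 203.4 collar top 206.2
4 tip edge 194.9 taper top 193.8 collar 204.9 collar top 207.7
```

```bash
cat >> h.py <<'E'
PHI=-66.2; C=np.array([522.8,61.1,85.]); TIP=np.array([52.8,0.3,3.0])
def tiptgt(ys,ztip):
    R=downR(PHI); a=R[:,1]
    t=np.array([*(C-ys*a)[:2],ztip]); togo(t-R@TIP,PHI)
def slotpos():
    p,R,o=pose(); t=p+R@TIP; R0=downR(PHI); d=t-C; print("tip in slot frame: across(x)",round(-d@R0[:,2],2),"along(y)",round(-d@R0[:,1],2),"z",round(t[2]-85,2),"F tool",(R.T@o['ft_force']).round(2),"t",round(float(o['t']),2))
E
python3 -c "
from h import *
slotpos(); tiptgt(-40,100)"
```

```text
tip in slot frame: across(x) -94.66 along(y) 17.16 z 22.15 F tool [ 0.2   0.2  -0.49] t 8.8
t 8.8 p [433.   39.9 159.9] jaw -66.16 shift [ 0.0048  0.0567 -0.0938] turn [0.04 1.   0.61] tilt [-1.16  0.15] F [ 0.52  0.02 -0.21] w 19.7 q6 1.21
```

Request:
carry_out(
  commands=[
    [0, 0, 0, 0, 1, 0.6],
    [0, 0.02, -0.034, 0, 0, 0],
    [0, 0.02, -0.034, 0, 0, 0],
    [0, 0.016, -0.025, 0, 0, 0],
    [0, 0, 0, 0, 0, 0],
    [0, 0, 0, 0, 0, 0],
  ],
)

```text
t: 9.55
ee_pos: [541.4, 23.8, 159.1]
orientation: [1.998, 0.412, -1.995]
ft_force: [-0.2, -0.1, -1.5]
width: 20.3
```

```bash
python3 -c "
from h import *
slotpos(); tiptgt(-40,100)"
```

```text
tip in slot frame: across(x) -1.01 along(y) -41.95 z 21.26 F tool [ 1.51 -0.    0.2 ] t 9.55
t 9.55 p [541.4  23.8 159.1] jaw -66.64 shift [ 0.0063 -0.0019 -0.001 ] turn [-0.44 -0.07 -0.07] tilt [ 0.09 -0.04] F [-0.18 -0.08 -1.51] w 20.3 q6 1.19
```

Request:
carry_out(
  commands=[
    [0.008, -0.002, -0.001, -0.4, 0, 0],
    [0, 0, 0, 0, 0, 0],
    [0, 0, 0, 0, 0, 0],
  ],
)

```text
t: 9.93
ee_pos: [538.8, 26.5, 150.4]
orientation: [1.992, 0.419, -1.992]
ft_force: [0.1, -0.3, -1.9]
width: 19.9
```

Run:
```python
from h import *
slotpos(); tiptgt(-40,80)
import pickle
W=cam("wrist"); pickle.dump(W,open("w5.pkl","wb"));cv2.imwrite("pics/w5.png",cv2.resize(cv2.convertScaleAbs(W['pixels'][150:270,200:420],alpha=1.7),None,fx=3.5,fy=3.5,interpolation=2))
```

```text
tip in slot frame: across(x) -2.29 along(y) -38.49 z 12.64 F tool [1.9  0.29 0.03] t 9.93
t 9.93 p [538.8  26.5 150.4] jaw -66.21 shift [ 0.0176  0.0015 -0.0023] turn [-0.01  0.01 -0.04] tilt [ 0.01 -0.04] F [ 0.08 -0.28 -1.9 ] w 19.9 q6 1.18
```

View pics/w5.png

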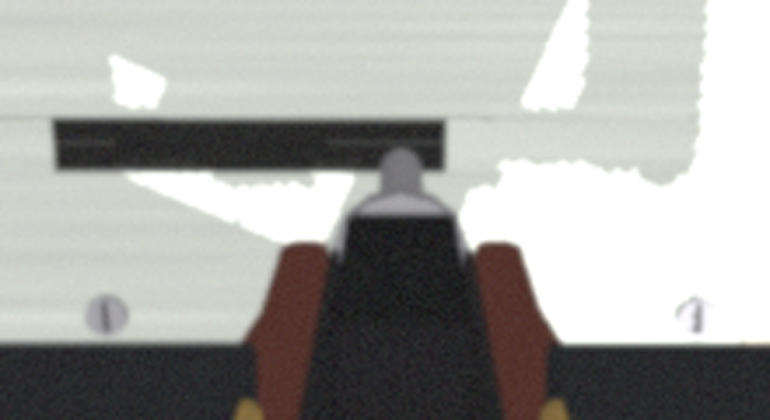

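Request:
carry_out(
  commands=[
    [0.002, 0, -0.0022, 0, 0, 0],
    [0, 0, 0, 0, 0, 0],
    [0, 0, 0, 0, 0, 0],
  ],
)

```text
t: 10.35
ee_pos: [541.1, 27.5, 148.5]
orientation: [1.993, 0.419, -1.992]
ft_force: [-0.2, -0.7, -1.0]
width: 19.6
```

Run:
```python
from h import *
slotpos(); tiptgt(-39,80)
W=cam("wrist");g=W['pixels'].max(2); p,R,o=pose()
print("pred tip edge",proj(W,p+R@(TIP+[0,0,-3.5])),"taper",proj(W,p+R@(TIP+[-2,0,-5])),"slot c",proj(W,C-R@[0,-39,0]+0),)
q=C+39*R[:,1]; print("far/near edge",proj(W,q-R[:,2]*7),proj(W,q+R[:,2]*7), "pinCol", proj(W,p+R@TIP))
for y in range(180,206): print(y,g[y,290:335:1])
```

```text
tip in slot frame: across(x) 0.18 along(y) -38.49 z 10.69 F tool [1.03 0.54 0.4 ] t 10.35
t 10.35 p [541.1  27.5 148.5] jaw -66.21 shift [0.0157 0.0005 0.0002] turn [-0.01 -0.01 -0.05] tilt [ 0.03 -0.04] F [-0.15 -0.66 -1.03] w 19.6 q6 1.19
pred tip edge [313.95446284 193.79005855] taper [313.95330838 192.6853402 ] slot c [314.51712313 194.64882751]
far/near edge [314.5161936  186.98600509] [314.51804071 202.21317339] pinCol [313.95683387 197.74953838]
180 [125 125 126 125 125 126 125 124 124 124 125 125 124 124 125 125 125 125
 124 124 124 125 125 123 126 125 125 125 124 124 126 125 124 125 126 125
 124 125 126 125 124 125 124 124 125]
181 [125 125 123 125 124 124 124 124 124 123 124 125 124 124 124 124 125 124
 124 124 123 124 123 124 124 124 124 124 124 124 124 123 125 125 124 124
 124 126 125 124 123 125 124 125 125]
182 [124 125 125 125 125 125 123 125 124 124 125 125 125 125 125 124 126 126
 124 126 125 125 125 124 125 126 122 125 126 125 126 126 125 126 126 124
 125 125 126 126 125 124 126 125 125]
183 [125 125 125 124 126 125 126 125 124 126 126 125 125 124 126 127 126 125
 1
[... 3544 characters left out ...]
3  88  87  87  89  88  85
  77  71  70  71  72  72  74  73  72  72  73  73  74  82  85  87  87  87
  93 106 118 122 122 122 124 124 123]
203 [160 162 160 160 161 161 161 161 161 158 145 122 112 113 113 112 111 106
  89  74  71  70  72  72  73  71  71  72  72  75  82 100 108 111 112 112
 112 116 120 121 121 123 123 126 129]
204 [184 183 184 184 184 184 184 183 183 177 160 133 122 121 119 118 115 107
  89  73  69  69  71  72  75  72  73  70  71  73  82  99 111 116 120 120
 121 121 123 123 124 123 127 140 149]
205 [189 189 188 188 189 189 189 188 186 174 151 129 124 121 114 105  96  89
  78  74  73  77  79  83  85  84  80  76  76  73  77  85  93 102 111 120
 123 124 125 124 125 125 133 156 173]
```

Request:
carry_out(
  commands=[
    [0.006, 0, 0, 0, 0, 0],
    [0.006, 0, 0, 0, 0, 0],
    [0.004, 0, 0, 0, 0, 0],
    [0, 0, 0, 0, 0, 0],
    [0, 0, 0, 0, 0, 0],
  ],
)

```text
t: 11.02
ee_pos: [540.8, 27.4, 130.9]
orientation: [1.992, 0.419, -1.993]
ft_force: [0.6, 0.2, 0.0]
width: 20.1
```

```bash
python3 -c "
from h import *
slotpos(); tiptgt(-39,60)"
```

```text
tip in slot frame: across(x) -0.16 along(y) -38.43 z -6.88 F tool [-0.04  0.05 -0.59] t 11.03
t 11.03 p [540.8  27.4 130.9] jaw -66.22 shift [ 0.0181  0.0006 -0.0001] turn [-0.02  0.03 -0.03] tilt [-0.02 -0.04] F [0.56 0.2  0.04] w 20.1 q6 1.19
```

In the slot. Down to just above the plate.

Request:
carry_out(
  commands=[
    [0.006, 0, 0, 0, 0, 0],
    [0.006, 0, 0, 0, 0, 0],
    [0.005, 0, 0, 0, 0, 0],
    [0, 0, 0, 0, 0, 0],
    [0, 0, 0, 0, 0, 0],
  ],
)

```text
t: 11.65
ee_pos: [540.9, 27.4, 112.7]
orientation: [1.992, 0.419, -1.993]
ft_force: [-0.8, 0.1, -2.2]
width: 19.7
```

```bash
python3 -c "
from h import *
slotpos(); tiptgt(-39,55)"
```

```text
tip in slot frame: across(x) -0.11 along(y) -38.46 z -25.07 F tool [ 2.17 -0.41  0.69] t 11.65
t 11.65 p [540.9  27.4 112.7] jaw -66.21 shift [ 0.0049  0.0006 -0.0001] turn [-0.01  0.03 -0.04] tilt [-0.01 -0.04] F [-0.8   0.1  -2.17] w 19.7 q6 1.19
```

Request:
carry_out(
  commands=[
    [0.0025, 0, 0, 0, 0, 0],
    [0.0025, 0, 0, 0, 0, 0],
    [0, 0, 0, 0, 0, 0],
  ],
)

```text
t: 12.02
ee_pos: [541.2, 27.4, 107.9]
orientation: [1.993, 0.419, -1.992]
ft_force: [0.1, -0.4, -0.5]
width: 19.6
```

```bash
python3 -c "
from h import *
slotpos(); tiptgt(-39,55)"
```

```text
tip in slot frame: across(x) 0.3 along(y) -38.62 z -29.94 F tool [0.47 0.37 0.05] t 12.03
t 12.03 p [541.2  27.4 107.9] jaw -66.21 shift [0.0001 0.0004 0.0003] turn [-0.01 -0.02 -0.06] tilt [ 0.04 -0.04] F [ 0.11 -0.36 -0.47] w 19.6 q6 1.19
```

Request:
carry_out(
  commands=[
    [0.0015, 0, 0, 0, 0, 0],
    [0.0015, 0, 0, 0, 0, 0],
    [0, 0, 0, 0, 0, 0],
  ],
)

```text
t: 12.4
ee_pos: [541.4, 27.4, 105.4]
orientation: [1.993, 0.419, -1.991]
ft_force: [-1.6, -0.3, 3.1]
width: 20.2
```

```bash
python3 -c "
from h import *
slotpos()"
```

```text
tip in slot frame: across(x) 0.49 along(y) -38.69 z -32.36 F tool [-3.14 -0.31  1.57] t 12.4
```

Request:
carry_out(
  commands=[
    [0.0003, -0.002, 0.0003, 0, 0, 0],
    [0.0002, -0.002, 0.0001, 0, 0, 0],
    [0.0002, -0.002, 0, 0, 0, 0],
  ],
)

```text
t: 12.78
ee_pos: [540.3, 31.9, 105.5]
orientation: [1.995, 0.416, -1.987]
ft_force: [-0.9, -2.7, 4.2]
width: 20.0
```

```bash
python3 -c "
from h import *
slotpos()"
```

```text
tip in slot frame: across(x) 1.42 along(y) -34.29 z -32.28 F tool [-4.15  2.09  1.92] t 12.78
```

Request:
carry_out(
  commands=[
    [0.0002, -0.002, 0.001, 0, 0, 0],
    [0.0002, -0.002, 0.0004, 0, 0, 0],
    [0.0002, -0.002, 0.0002, 0, 0, 0],
  ],
)

```text
t: 13.15
ee_pos: [537.4, 37.1, 105.3]
orientation: [1.997, 0.416, -1.984]
ft_force: [0.5, -3.1, 2.9]
width: 19.9
```

```bash
python3 -c "
from h import *
slotpos(); togo([0,0,0],PHI)"
```

```text
tip in slot frame: across(x) 0.94 along(y) -28.42 z -32.48 F tool [-2.85  3.03  0.77] t 13.15
t 13.15 p [537.4  37.1 105.3] jaw -66.17 shift [ 0.1014 -0.1837  0.5071] turn [ 0.03 -0.33 -0.31] tilt [ 0.43 -0.15] F [ 0.5  -3.07  2.86] w 19.9 q6 1.21
```

Request:
carry_out(
  commands=[
    [0.0002, -0.002, 0.0007, 0, -0.3, -0.3],
    [0.0002, -0.002, 0.0003, 0, 0, 0],
    [0.0002, -0.002, 0.0002, 0, 0, 0],
  ],
)

```text
t: 13.52
ee_pos: [534.1, 42.5, 104.8]
orientation: [1.993, 0.421, -1.991]
ft_force: [1.1, -3.2, 3.9]
width: 19.6
```

```bash
python3 -c "
from h import *
slotpos(); togo([0,0,0],PHI)"
```

```text
tip in slot frame: across(x) -0.11 along(y) -21.86 z -32.97 F tool [-3.94  3.39  0.33] t 13.53
t 13.53 p [534.1  42.5 104.8] jaw -66.17 shift [ 0.1043 -0.1769  0.5058] turn [ 0.03 -0.06 -0.  ] tilt [0.05 0.02] F [ 1.06 -3.23  3.94] w 19.6 q6 1.21
```

Request:
carry_out(
  commands=[
    [0.0002, -0.002, 0.0003, 0, -0.1, -0.1],
    [0.0002, -0.002, 0.0002, 0, 0, 0],
    [0.0002, -0.002, 0.0002, 0, 0, 0],
  ],
)

```text
t: 13.9
ee_pos: [530.9, 48.0, 104.3]
orientation: [1.992, 0.422, -1.994]
ft_force: [1.1, -3.4, 4.4]
width: 20.0
```

```bash
python3 -c "
from h import *
slotpos(); togo([0,0,0],PHI)"
```

```text
tip in slot frame: across(x) -0.89 along(y) -15.44 z -33.55 F tool [-4.36  3.56  0.39] t 13.9
t 13.9 p [530.9  48.  104.3] jaw -66.16 shift [ 0.1049 -0.1704  0.505 ] turn [0.04 0.04 0.09] tilt [-0.08  0.07] F [ 1.08 -3.42  4.36] w 20.0 q6 1.22
```

Request:
carry_out(
  commands=[
    [0, -0.002, -0.0007, 0, 0, 0],
    [0, -0.002, -0.0002, 0, 0, 0],
    [0.0001, -0.002, 0, 0, 0, 0],
  ],
)

```text
t: 14.28
ee_pos: [528.8, 54.2, 104.0]
orientation: [1.991, 0.422, -1.995]
ft_force: [0.7, -2.4, 4.2]
width: 19.9
```

```bash
python3 -c "
from h import *
slotpos()"
```

```text
tip in slot frame: across(x) -0.44 along(y) -8.97 z -33.75 F tool [-4.18  2.5   0.34] t 14.28
```

Request:
carry_out(
  commands=[
    [0.0001, -0.002, 0, 0, 0, 0],
    [0.0001, -0.002, 0, 0, 0, 0],
    [0.0001, -0.002, 0, 0, 0, 0],
  ],
)

```text
t: 14.65
ee_pos: [526.2, 60.0, 103.8]
orientation: [1.991, 0.422, -1.994]
ft_force: [1.4, -3.7, 4.7]
width: 20.0
```

```bash
python3 -c "
from h import *
slotpos(); togo([0,0,0],PHI)"
```

```text
tip in slot frame: across(x) -0.37 along(y) -2.58 z -33.98 F tool [-4.75  3.93  0.21] t 14.65
t 14.65 p [526.2  60.  103.8] jaw -66.15 shift [ 0.1048 -0.1577  0.5054] turn [0.05 0.08 0.09] tilt [-0.11  0.05] F [ 1.4  -3.68  4.74] w 20.0 q6 1.24
```

Request:
carry_out(
  commands=[
    [0, -0.002, -0.0002, 0, 0, 0],
    [0, -0.002, 0, 0, 0, 0],
    [0, -0.002, 0, 0, 0, 0],
  ],
)

```text
t: 15.02
ee_pos: [523.8, 65.9, 103.8]
orientation: [1.991, 0.422, -1.994]
ft_force: [2.2, -2.7, 4.4]
width: 19.6
```

```bash
python3 -c "
from h import *
slotpos()"
```

```text
tip in slot frame: across(x) -0.19 along(y) 3.79 z -33.96 F tool [-4.38  3.31 -0.93] t 15.03
```

Request:
carry_out(
  commands=[
    [0, -0.002, -0.0001, 0, 0, 0],
    [0, -0.002, 0, 0, 0, 0],
    [0, -0.002, 0, 0, 0, 0],
  ],
)

```text
t: 15.4
ee_pos: [521.3, 71.9, 103.8]
orientation: [1.991, 0.422, -1.994]
ft_force: [0.9, -3.4, 4.7]
width: 20.0
```

```bash
python3 -c "
from h import *
slotpos(); togo([0,0,0],PHI)"
```

```text
tip in slot frame: across(x) -0.11 along(y) 10.26 z -33.96 F tool [-4.7   3.44  0.59] t 15.4
t 15.4 p [521.3  71.9 103.8] jaw -66.15 shift [ 0.1048 -0.1449  0.5057] turn [0.05 0.09 0.09] tilt [-0.12  0.05] F [ 0.86 -3.39  4.69] w 20.0 q6 1.27
```

Request:
carry_out(
  commands=[
    [0, -0.002, -0.0001, 0, 0, 0],
    [0, -0.002, 0, 0, 0, 0],
    [0, -0.002, 0, 0, 0, 0],
  ],
)

```text
t: 15.78
ee_pos: [517.3, 78.0, 102.8]
orientation: [1.988, 0.423, -1.998]
ft_force: [3.2, -6.3, 1.6]
width: 19.7
```

```bash
python3 -c "
from h import *
slotpos()"
```

```text
tip in slot frame: across(x) -1.45 along(y) 17.58 z -35.03 F tool [-1.61  7.03 -0.39] t 15.78
```

Request:
carry_out(
  commands=[
    [0, -0.002, -0.0001, 0, 0, 0],
    [0, -0.002, 0, 0, 0, 0],
    [0, -0.002, 0, 0, 0, 0],
  ],
)

```text
t: 16.15
ee_pos: [517.0, 79.9, 102.9]
orientation: [1.985, 0.418, -1.989]
ft_force: [2.9, -9.1, 0.6]
width: 19.6
```

```bash
python3 -c "
from h import *
slotpos(); togo([0,0,0],PHI)"
```

```text
tip in slot frame: across(x) -0.85 along(y) 18.96 z -34.86 F tool [-0.54  9.45  1.1 ] t 16.15
t 16.15 p [517.   79.9 102.9] jaw -65.9 shift [ 0.1038 -0.1387  0.5043] turn [ 0.3   0.19 -0.32] tilt [-0.04 -0.37] F [ 2.85 -9.07  0.59] w 19.6 q6 1.29
```

Request:
carry_out(
  commands=[
    [0.001, 0.0012, 0, 0, 0.1, -0.3],
    [0.002, 0, 0, 0, 0, 0],
    [0.002, 0, 0, 0, 0, 0],
  ],
)

```text
t: 16.52
ee_pos: [517.5, 78.3, 97.5]
orientation: [1.987, 0.423, -1.99]
ft_force: [0.6, -2.1, 0.9]
width: 19.7
```

```bash
python3 -c "
from h import *
slotpos(); togo([0,0,0],PHI)"
```

```text
tip in slot frame: across(x) -0.98 along(y) 17.43 z -40.32 F tool [-0.9   2.16  0.27] t 16.52
t 16.52 p [517.5  78.3  97.5] jaw -65.89 shift [ 0.0982 -0.1401  0.5042] turn [ 0.31  0.1  -0.08] tilt [-0.06 -0.11] F [ 0.64 -2.08  0.9 ] w 19.7 q6 1.28
```

Request:
carry_out(
  commands=[
    [0.003, 0.0006, -0.0003, 0, 0, 0],
    [0.003, 0, 0, 0, 0, 0],
    [0.002, 0, 0, 0, 0, 0],
  ],
)

```text
t: 16.9
ee_pos: [517.5, 78.1, 88.5]
orientation: [1.986, 0.423, -1.991]
ft_force: [1.0, -3.3, 0.5]
width: 19.8
```

```bash
python3 -c "
from h import *
slotpos(); togo([0,0,0],PHI)"
```

```text
tip in slot frame: across(x) -1.08 along(y) 17.31 z -49.26 F tool [-0.5   3.43  0.49] t 16.9
t 16.9 p [517.5  78.1  88.5] jaw -65.88 shift [ 0.0898 -0.1403  0.504 ] turn [ 0.32  0.15 -0.05] tilt [-0.12 -0.11] F [ 0.96 -3.33  0.5 ] w 19.8 q6 1.28
```

Request:
carry_out(
  commands=[
    [0.003, 0.0008, -0.0003, 0, 0, 0],
    [0.003, 0, 0, 0, 0, 0],
    [0.001, 0, 0, 0, 0, 0],
  ],
)

```text
t: 17.27
ee_pos: [517.4, 77.8, 80.6]
orientation: [1.985, 0.424, -1.993]
ft_force: [-0.3, -1.8, 0.2]
width: 20.2
```

```bash
python3 -c "
from h import *
slotpos(); togo([0,0,0],PHI)"
```

```text
tip in slot frame: across(x) -1.42 along(y) 17.2 z -57.22 F tool [-0.16  1.47  1.01] t 17.27
t 17.27 p [517.4  77.8  80.6] jaw -65.89 shift [ 0.0826 -0.1402  0.5037] turn [0.31 0.23 0.01] tilt [-0.21 -0.08] F [-0.32 -1.76  0.17] w 20.2 q6 1.28
```

Request:
carry_out(
  commands=[
    [0.001, 0.0004, -0.0005, 0, 0, 0],
    [0.001, 0, 0, 0, 0, 0],
    [0, 0, 0, 0, 0, 0],
  ],
)

```text
t: 17.65
ee_pos: [517.7, 77.8, 78.2]
orientation: [1.985, 0.424, -1.994]
ft_force: [0.1, -1.1, -1.4]
width: 19.9
```

```bash
python3 -c "
from h import *
slotpos(); togo([0,0,0],PHI)"
```

```text
tip in slot frame: across(x) -1.15 along(y) 17.11 z -59.55 F tool [1.41 1.07 0.33] t 17.65
t 17.65 p [517.7  77.8  78.2] jaw -65.91 shift [ 0.0806 -0.1402  0.504 ] turn [0.29 0.26 0.05] tilt [-0.25 -0.06] F [ 0.13 -1.12 -1.41] w 19.9 q6 1.28
```

Request:
carry_out(
  commands=[
    [0, 0, 0, 0, 0, 0],
    [0, 0, 0, 0, 0, 0],
    [0, 0, 0, 0, 0, 0],
    [0, 0, 0, 0, 0, 0],
    [0, 0, 0, 0, 0, 0],
    [0, 0, 0, 0, 0, 0],
    [0, 0, 0, 0, 0, 0],
    [0, 0, 0, 0, 0, 0],
  ],
  grip=0,
)

```text
t: 18.65
ee_pos: [517.8, 78.1, 78.6]
orientation: [1.985, 0.425, -1.994]
ft_force: [-0.2, -1.2, -0.3]
width: 87.5
```

Request:
carry_out(
  commands=[
    [0, 0, 0, 0, 0, 0],
    [-0.005, 0, 0, 0, 0, 0],
    [-0.02, 0, 0, 0, 0, 0],
    [-0.03, 0, 0, 0, 0, 0],
    [-0.04, 0, 0, 0, 0, 0],
    [-0.02, 0, 0.03, 0, 0, 0],
    [0, 0, 0.03, 0, 0, 0],
    [0, 0, 0, 0, 0, 0],
  ],
)

```text
t: 19.65
ee_pos: [462.8, 53.2, 199.5]
orientation: [1.987, 0.424, -1.992]
ft_force: [-0.8, -0.3, 0.4]
width: 87.7
```

Run:
```python
from h import *
togo([0,0,0],PHI)
s=cam("scene")['pixels'][110:270,230:390]; t=cam("side")['pixels'][130:290,240:400]; w=cam("wrist")
a=np.hstack([cv2.resize(x,(400,400),interpolation=2) for x in (s,t)])
cv2.imwrite("pics/f.png",cv2.convertScaleAbs(a,alpha=1.6));
```

```text
t 19.65 p [462.8  53.2 199.5] jaw -65.9 shift [ 0.2007 -0.1403  0.4437] turn [0.3  0.15 0.02] tilt [-0.14 -0.04] F [-0.8  -0.34  0.37] w 87.7 q6 1.24
```

View pics/f.png

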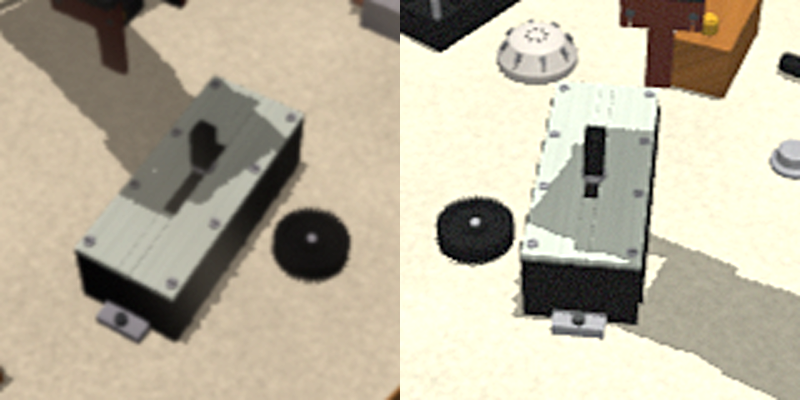

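Run:
```python
from h import *
s,t=cam("scene"),cam("side")
c=C+R[:,1]*0 if 0 else C-17.2*downR(PHI)[:,1]
for n,d in (("scene",s),("side",t)):
    print(n,"top if home",proj(d,[c[0],c[1],141]).round(1),"top if 10 high",proj(d,[c[0],c[1],151]).round(1))
print("tri top",tri((s,312.0,160.0),(t,318.0,180.8)))
print(ctrl.close_job())
```

```text
scene top if home [310.2 160.9] top if 10 high [310.2 158.1]
side top if home [317.6 182.1] top if 10 high [317.6 178.9]
tri top (array([516.62683768,  78.53489362, 145.11660198]), [np.float64(2.593175741140265), np.float64(2.5931757411402248)])
the job is handed in; nothing more can be done
None
```

The lock pin is standing in the gear case's slot, down through the hidden hole and released. I handed the job in at about t = 20 s, and no verdict was reported.

**What I did:** I lifted the pin out of the stand and lowered it into the slot near one end. I then slid it along the sprung plate at about 4–5 N until it caught about 17 mm past the slot's middle. From there I lowered it until the collar was about 0.5 mm above the cover, let go and moved the arm away. The highest force I read was about 9.5 N sideways when the pin caught. I read forces only at the end of each move, so brief peaks in between were not seen.

**Last checks:**
- **Before letting go:** the tip was 59.5 mm below the cover's top, about 1.2 mm off the slot's centre line, with the tool about 0.25° off vertical.
- **After letting go:** the final picture shows the pin upright in the slot, its collar apparently on the cover and the gripper clear. The gear wheel, detector and dial look undisturbed where they are in view.

**What disagreed or failed:**
- **First grasp:** it closed on nothing, because the fingers really end about 35 mm short of the reported TCP. I found this from the pictures, corrected for it and grasped the pin on the second try.
- **Final height:** a rough estimate from hand-read pixels in two views put the pin's top at about 145 mm, against 141 mm expected with the collar down. The rays missed each other by 2.6 mm each, so this neither confirms nor rules out the 3 mm collar limit. The arm's own readings say the pin is home.

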